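# Hold a spring clip open around a stock card's edge

### The arm

A 7-joint arm with a two-finger parallel gripper is mounted at the origin on the work surface. World frame = base frame: x ahead of the robot, y to its left, z up, the work surface at z = 0. Lengths are in m, angles in degrees, forces in N, time in s.
With the tool pointing down it reaches from about 0.4 to 0.85 m from the base axis. Payload 4.4 kg.
Tool frame: the origin (TCP) lies at the very end of the fingers, on their centre line; the grasp point (between the pads) lies 19 mm behind it (env.pinch_z is the distance from the TCP to the grasp point, in m); z points along the fingers, x is the direction in which the jaws open and shut, and the axes are right-handed (so a half turn about z gives the same grasp; the last joint's range is limited). The gripper opens to 94 mm and grips with 3 to 60 N. Pads are 16 mm wide; open, the fingers measure 119 mm over their backs; the gripper's body (75 mm by 177 mm) begins 78 mm behind the grasp point.
Start: joints at [68.537, 36.005, 2.206, 86.941, -1.547, 57.084, -1.146], TCP at [0.198, -0.619, 0.205] pointing down, gripper open.
Joint ranges: [-175.42, 175.42], [-21.48, 121.26], [-71.46, 75.88], [10.55, 141.38], [-63.04, 243.04], [13.31, 113.54], [-168.57, 168.57]. Speed limits (degrees/s): [147.25, 147.25, 180, 180, 180, 180, 180].

### API

Orientations are given as [roll, pitch, yaw] about the fixed x, y, z axes, in that order (R = Rz(yaw) Ry(pitch) Rx(roll)).
In Python, from bench import status, optics, ticket, env gives the robot as it stands.
- The arm moves only by the tool carry_out, never from a script. Its argument "deltas" is a list of rows, each an object with "delta_pos": the shift along the tool's x, y, z in m, a list of three; "turn": the turn, a rotation vector about the tool's x, y, z in degrees, a list of three. In form: [{"delta_pos": [dx, dy, dz], "turn": [ax, ay, az]}, ...]. A call has 1 to 8 rows; each row is the pose to reach, as a shift and turn from the pose measured when the call began, along the tool's axes at that moment; what a row does not reach only later rows make up. A row lasts 1/12 s, in which the tool goes at most 41.7 mm and 7.16 degrees, less where a joint would pass 70% of its speed; a pose out of reach is approached as far as the arm can. A call with a gripper value outside its range is refused whole. "gripper" is the closure in counts, from 0 (fully open) to 255 (shut), set as the call begins (left out, the last holds). The fingers move at their own pace and stop on an object; "squeeze" is the grip in N (left out, the last holds). Time passes only in rows, so rows that repeat a pose let the fingers close. It gives the time, the measured TCP pose, the force and the opening at its end, in the units of the state.
- status.get_obs(): the state, without advancing time (a new reading comes with each control period).
- optics.read_camera(name): name is "side" or "top"; returns (picture, depth): 480x640x3 uint8, blue, green, red; 480x640 float32, m along the optical axis (not along the pixel's ray), 0 where there is no reading.
- optics.camera_info(name): a dict with "fx", "fy", "cx", "cy" (pixels), "xyz" and "attitude" of the camera in the world. Camera axes: x right, y up, looking along -z (the intrinsics and any distortion apply to the point x, -y, -z); pixel columns grow to the right and rows downward; lengths in m; the calibration is good to about 2 mm. A picture is of the moment at which its call begins. camera_info takes no time and is no camera call.
- ticket.hand_in(): hands the job in, once; it reports no verdict.
The state is a dict: "time": time; "q": joint angles; "qd": joint speeds; "tau": joint torques, N m; "ee_pos": TCP position; "tool_rot": TCP orientation; "wrist_force": force on the tool from outside, world axes, zero at the start; "torque": the same for the moment, N m; "opening": finger opening in m.
Only numpy, scipy, OpenCV 4.12 (cv2) and the standard library are available. Lean on these libraries where they do the work, as an engineer would, in place of code of your own. Each camera call takes 0.05 s, during which the arm holds its last target. There are 200 camera calls.

### The job

Pick up the orange spring clip by squeezing its two handles so that the jaws gape wide, and slip the open mouth over the free upright edge of the yellow stock card, so that one jaw is on each side, the clip is level and in line with the card, the edge is well inside the mouth, and neither jaw nor gripper touches the card. Finish right there, still holding the clip squeezed wide open in the air around the edge, so that a delivery slip can be slid in; do not put it down or let it close. Never shove the card, and leave the jar, the white pipe elbow and the carton where they are.

Things in the scene. Friction and masses are not known exactly. Their poses are not given: they have to be found in the camera images.
- clip_center (a point): Orange spring clip (80 g) lying loose on its side, 30 mm tall. Point on its upright hinge pin, 15 mm above the underside. x points to the jaw tips, 65 mm ahead of the pin; y left, z up. Two flat handles, 30 mm tall, run back to 60 mm behind the pin, splayed: 45 mm behind the pin (best grip) they are about 52 mm over their outer faces, at the rear end 60 mm.
- clip_arm_l (a joint): Opening angle of each clip arm (they mirror each other): 0 = shut by the spring, 0.27 rad = at the open stop. Squeezing the handles opens the jaws; it takes about 5 N per handle to start, 10 N to reach the stop; 25 N holds it firmly at the stop without harm.
- card_edge (a point): Yellow stock card 150 mm long, 90 mm high, 3 mm thick, upright in a fixed wooden foot. Point at the middle of its free upright edge (robot's side), 67 mm above the bench; the card spans 22 to 112 mm above the bench. x points level from this edge into the card along its length, y across its thickness, z up.
- card_stand: The same card with its foot, fixed to the bench; origin on the bench straight under the free edge, axes as card_edge. The foot (60 mm wide, 42 mm high) starts 65 mm behind the free edge, so the space round the free end is clear.
- clip: The same clip; origin on the pin at the underside, axes as clip_center. At the open stop the handles are parallel, 28 mm over their outer faces, and the jaws gape about 33 mm at the tips (black rubber pads) and 20 mm or more down to 35 mm ahead of the pin; the card has no room nearer than 15 mm to the pin.
- jar: glass jar with a red cap, 56 mm across, 75 mm high, loose; origin at the centre of its underside. Bystander.
- elbow: white plastic pipe elbow, about 65 mm long and 61 mm high, loose; origin at the centre of its underside. Bystander.
- carton: small cardboard carton 55 x 75 x 30 mm high, loose; origin at the centre of its underside. Bystander.
Mind the look-alikes: they are no part of the job. Of the things shaped like the clip, the orange one is meant.

How it is judged (in metres and radians):
On the way:
1. the clip is off the bench, squeezed open, before it goes over the card's edge (value of joint clip_arm_l above 0.16 rad and height (world z) of clip_center above 0.03 m and distance between clip_center and card_edge above 0.07 m), for 0.1 s.
At the end, for the whole second after the job is handed in: Clip still squeezed by the fingers, open over 0.16 rad, at rest, 30 mm or more above the bench; card edge 18-56 mm ahead of the pin, within 12 mm of the clip's middle plane and 35 mm of card mid-height; in line and level within 0.35 rad; nothing touches the card; bystanders within 20 mm (value of joint clip_arm_l above 0.16 rad and x of card_edge in the frame of clip_center between 0.018 and 0.056 m and y of card_edge in the frame of clip_center between -0.012 and 0.012 m and z of clip_center in the frame of card_edge between -0.035 and 0.035 m and angle between the x axis of clip_center and the x axis of card_edge, either way round below 0.35 rad and angle between clip_center's own z axis and vertical below 0.35 rad and height (world z) of clip_center above 0.03 m and contact force between card_stand and anything else below 0.3 N and contact force between the fingers and clip above 2 N and linear speed of clip below 0.03 m/s and distance of each of jar, elbow, carton from where it was at the start of the episode below 0.02 m); the arm keeps its last pose, push and grip.
It fails at once if the card is shoved (more than 15 N) (contact force between card_stand and anything else above 15 N).
It fails at once if a bystander is pushed aside or toppled (distance of any of jar, elbow, carton from where it was at the start of the episode above 0.03 m).
It also fails if it takes over 40 s, if anything falls off the work surface, if the arm or the gripper's body presses on something with over 40 N, if the wrist force passes 120 N, or if a joint passes its speed limit or range.

## Working session

There is one attempt and no reset: what is moved stays moved. The work goes in short steps, Python scripts to look and compute and a tool call to move; the robot and the scene stay as the last step left them, time stands still between calls to the robot, and variables do not carry over. Pictures are saved under pics/ and viewed, about 8 in all and at most 12, crops included, and the job is handed in when it is done.

Besides the shell and the picture viewer there is one more tool, called after "Call:" as name(argument=value, ...) on one line, values as JSON. carry_out: Moves the arm, as the interface text tells. Its arguments: {"type":"object","properties":{"deltas":{"type":"array","items":{"type":"object","properties":{"delta_pos":{"type":"array","items":{"type":"number"}},"turn":{"type":"array","items":{"type":"number"}}}}},"gripper":{"type":"number"},"squeeze":{"type":"number"}},"required":["deltas"]}

```bash
ls; mkdir -p pics; cat > h.py <<'E'
from bench import status, optics, ticket, env
import numpy as np, cv2
from scipy.spatial.transform import Rotation as R
def rot(a): return R.from_euler('xyz',a,degrees=True).as_matrix()
def world(info,depth,u,v):
    u=np.asarray(u);v=np.asarray(v);d=depth[v,u]
    p=np.stack([(u-info['cx'])/info['fx']*d,-(v-info['cy'])/info['fy']*d,-d],-1)
    return p@rot(info['attitude']).T+np.array(info['xyz'])
E
python3 - <<'E'
from h import *
for n in('top','side'):
    i=optics.camera_info(n);print(i)
    p,d=optics.read_camera(n);cv2.imwrite(f'pics/{n}0.png',p);np.savez(f'{n}0.npz',p=p,d=d)
print(status.get_obs(), env.pinch_z)
E
```

```text
pics
{'fx': 572.2769274389282, 'fy': 572.2769274389282, 'cx': 317.8470663060164, 'cy': 233.812470019662, 'xyz': array([0.34556869, 0.00644178, 1.32215637]), 'attitude': array([  9.53473342,  -0.49356703, -88.54192419])}
{'fx': 610.3868416442518, 'fy': 610.3868416442518, 'cx': 320.0790702765376, 'cy': 239.3898680018391, 'xyz': array([ 0.35793662, -0.80983385,  1.07759558]), 'attitude': array([ 38.35417931,   1.04863272, -15.72437082])}
{'time': 0.1, 'q': array([68.53808544, 36.05206402,  2.20388365, 86.98706854, -1.54759613,
       57.08369372, -1.14611897]), 'qd': array([ 0.02187977, -0.11545681,  0.00521881, -0.08615436,  0.08931157,
        0.0384046 , -0.03258433]), 'tau': array([ 1.87000282e-03, -5.50796127e+01,  1.14718605e+00, -1.87118268e+01,
       -5.21376275e-02,  1.92189601e-02,  5.82857410e-05]), 'ee_pos': array([ 0.19738314, -0.61871092,  0.20468187]), 'tool_rot': array([ 1.79999054e+02,  9.31189199e-02, -7.23095489e+01]), 'wrist_force': array([ 0.76820257, -0.07184403, -0.70872567]), 'torque': array([ 0.00811754,  0.01926413, -0.01123958]), 'opening': 0.09406330778498148} 0.0188
```

View pics/top0.png

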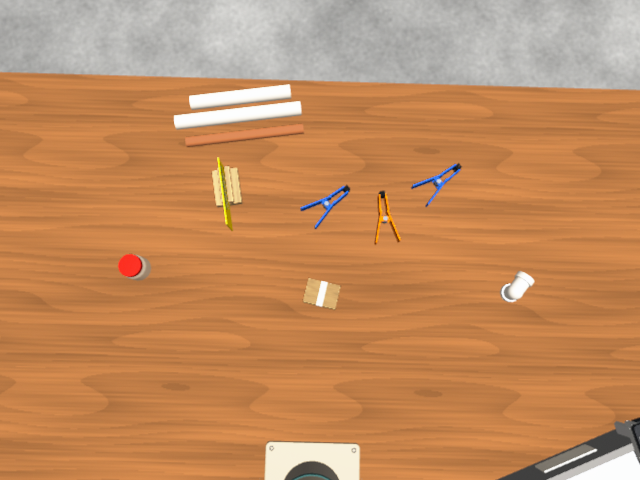

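View pics/side0.png

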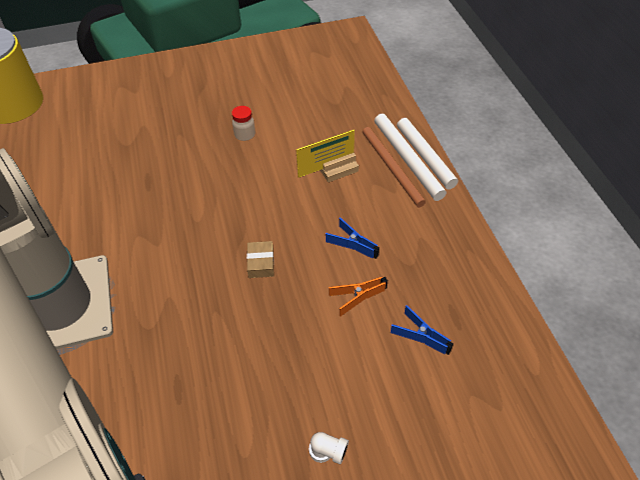

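Candidates: the orange clip at top (386,218), and two blue look-alikes at (327,203) and (438,181). The orange-brown rod at (245,135) is not clip-shaped. I choose the orange clip. Its jaws are at (382,194) and its handles at (377,243)/(398,240). The card runs from (219,160) to (229,228), with its free end on the robot's side at (229,228).

```bash
cat > meas.py <<'E'
from h import *
def clip_card(n,p,d):
    i=optics.camera_info(n);hsv=cv2.cvtColor(p,cv2.COLOR_BGR2HSV)
    out={}
    for k,lo,hi in(('clip',(8,200,150),(17,255,255)),('card',(24,150,90),(34,255,255))):
        m=cv2.inRange(hsv,lo,hi);v,u=np.nonzero(m&((d>0)*255).astype(np.uint8))
        out[k]=(u,v,world(i,d,u,v))
    return out
E
python3 - <<'E'
from meas import *
for n in('top','side'):
    z=np.load(n+'0.npz');o=clip_card(n,z['p'],z['d'])
    for k in o:
        u,v,P=o[k]
        lim=(P[:,0]>.4)&(P[:,0]<.9)&(P[:,1]<.45)&(P[:,1]>-.3)
        if k=='clip':
            lim&=(P[:,2]>.012)&(P[:,2]<.05)&(P[:,1]<-.03)&(P[:,1]>-.22)
            Q=P[lim];Q=Q[Q[:,2]>.022]
        else: lim&=P[:,2]>.01; Q=P[lim]
        print(n,k,len(Q),Q.min(0).round(4),Q.max(0).round(4),np.median(Q,0).round(4))
        if k=='clip':
            for x in np.arange(Q[:,0].min(),Q[:,0].max(),.01):
                s=Q[(Q[:,0]>=x)&(Q[:,0]<x+.01)]
                print(round(x+.005,4),len(s),s[:,1].min().round(4),s[:,1].max().round(4),s[:,2].max().round(4))
        else:
            t=Q
            for x in np.arange(Q[:,0].min(),Q[:,0].max(),.02):
                s=t[(t[:,0]>=x)&(t[:,0]<x+.02)]
                print(round(x+.01,4),len(s),np.median(s[:,1]).round(4),s[:,1].min().round(4),s[:,1].max().round(4),s[:,2].min().round(4),s[:,2].max().round(4))
z=np.load('top0.npz');p=z['p']
a=cv2.resize(p[180:255,345:425],None,fx=6,fy=6,interpolation=cv2.INTER_CUBIC)
b=cv2.resize(p[150:240,195:260],(325,450),interpolation=cv2.INTER_CUBIC)
i=optics.camera_info('top')
print(world(i,z['d'],[386,377,398,382],[218,242,240,194]).round(4))
cv2.imwrite('pics/c1.png',np.hstack([a,b]) if a.shape[0]==b.shape[0] else a)
E
```

```text
top clip 73 [ 0.5471 -0.1871  0.0226] [ 0.6598 -0.1297  0.0371] [ 0.5997 -0.148   0.0309]
0.5521 7 -0.1871 -0.1297 0.0354
0.5621 5 -0.1829 -0.1321 0.033
0.5721 6 -0.1827 -0.1348 0.0337
0.5821 8 -0.1772 -0.1344 0.0371
0.5921 5 -0.1716 -0.1364 0.0331
0.6021 11 -0.1684 -0.1383 0.0357
0.6121 6 -0.1639 -0.1384 0.0344
0.6221 7 -0.1574 -0.1383 0.0349
0.6321 2 -0.16 -0.1574 0.0288
0.6421 5 -0.1569 -0.1406 0.0338
0.6521 6 -0.154 -0.1361 0.0362
0.6621 5 -0.1417 -0.1363 0.033
top card 296 [ 0.5602 -0.185   0.0274] [0.7138 0.2258 0.1191] [0.627 0.209 0.098]
0.5702 39 0.1992 -0.185 0.2018 0.0307 0.1155
0.5902 52 0.2021 -0.1731 0.2045 0.0274 0.1191
0.6102 46 0.2056 0.2033 0.2083 0.0342 0.1162
0.6302 32 0.2098 0.207 0.2139 0.0318 0.1164
0.6502 30 0.2129 0.211 0.2145 0.048 0.1155
0.6702 33 0.2167 0.2142 0.2198 0.0473 0.1173
0.6902 38 0.2204 0.2176 0.2235 0.0429 0.1159
0.7102 26 0.2233 0.2216 0.2258 0.0463 0.1163
side clip 202 [ 0.5473 -0.1886  0.0231] [ 0.6613 -0.131   0.0345] [ 0.6046 -0.1528  0.0295]
0.5523 9 -0.1871 -0.1321 0.0332
0.5623 18 -0.1886 -0.131 0.0344
0.5723 15 -0.1821 -0.1349 0.0345
0.5823 17 -0.1785 -0.1327 0.0345
0.5923 15 -0.1742 -0.1381 0.0338
0.6023 33 -0.1707 -0.1392 0.034
0.6123 23 -0.1665 -0.1403 0.033
0.6223 19 -0.1628 -0.139 0.0321
0.6323 17 -0.1622 -0.137 0.0331
0.6423 14 -0.1593 -0.1385 0.0323
0.6523 17 -0.1584 -0.1359 0.0345
0.6623 5 -0.1563 -0.1367 0.0314
side card 116 [0.5662 0.1924 0.0237] [0.7141 0.2258 0.1167] [0.6294 0.2089 0.1088]
0.5762 31 0.1979 0.1924 0.2025 0.024 0.1151
0.5962 13 0.2029 0.1984 0.2093 0.029 0.1142
0.6162 11 0.207 0.2038 0.2119 0.0237 0.1122
0.6362 16 0.2097 0.2011 0.2144 0.0897 0.1162
0.6562 11 0.213 0.2107 0.22 0.0881 0.1149
0.6762 13 0.2166 0.2153 0.2216 0.0876 0.1148
0.6962 16 0.2196 0.2142 0.2253 0.0854 0.1167
0.7162 5 0.2232 0.2214 0.2258 0.0988 0.1139
[[ 0.6032 -0.1546  0.0338]
 [ 0.551  -0.1373  0.0074]
 [ 0.5536 -0.1831  0.0287]
 [ 0.6608 -0.1457  0.0282]]
```

View pics/c1.png

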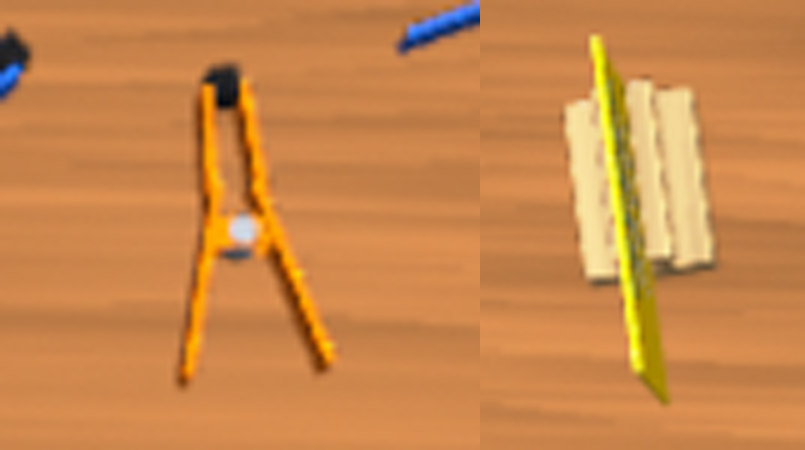

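The crop shows the orange clip with its pin at top px (385.3,218.2), jaws pointing away from the robot and handles fully clear. Its yaw is about 7°. The card's free edge is at about (0.566, 0.1985) with yaw about 9.8°. Sizes agree with the description, though depth heights read 3–4 mm high.

```bash
cat > to.py <<'E'
import sys
from h import *
t=list(map(float,sys.argv[1:5]))
s=status.get_obs();M=rot(s['tool_rot'])
print(s['time'],s['ee_pos'].round(4),s['tool_rot'].round(2),s['wrist_force'].round(2),round(s['opening'],4))
print('dp',(M.T@(np.array(t[:3])-s['ee_pos'])).round(4),'turn',np.degrees(cv2.Rodrigues(M.T@rot([180,0,t[3]]))[0].ravel()).round(2))
E
python3 to.py .558 -.159 .13 -83
```

```text
0.1 [ 0.1974 -0.6187  0.2047] [ 1.800e+02  9.000e-02 -7.231e+01] [ 0.77 -0.07 -0.71] 0.0941
dp [-0.3283 -0.4833  0.0752] turn [1.000e-02 9.000e-02 1.069e+01]
```

Call:
carry_out(deltas=[{"delta_pos": [-0.328, -0.483, 0.03], "turn": [0, 0.1, 10.7]}, {"delta_pos": [-0.328, -0.483, 0.03], "turn": [0, 0.1, 10.7]}, {"delta_pos": [-0.328, -0.483, 0.03], "turn": [0, 0.1, 10.7]}, {"delta_pos": [-0.328, -0.483, 0.03], "turn": [0, 0.1, 10.7]}, {"delta_pos": [-0.328, -0.483, 0.03], "turn": [0, 0.1, 10.7]}, {"delta_pos": [-0.328, -0.483, 0.03], "turn": [0, 0.1, 10.7]}, {"delta_pos": [-0.328, -0.483, 0.03], "turn": [0, 0.1, 10.7]}, {"delta_pos": [-0.328, -0.483, 0.03], "turn": [0, 0.1, 10.7]}], gripper=0, squeeze=25)

```text
time: 0.77
ee_pos: [0.4036, -0.3553, 0.1879]
tool_rot: [180.0, 0.0, -83.0]
wrist_force: [0.3, -1.0, 0.4]
opening: 0.0938
```

```bash
python3 to.py .558 -.159 .1 -83
```

```text
0.7667 [ 0.4036 -0.3553  0.1879] [ 1.7997e+02  2.0000e-02 -8.3020e+01] [ 0.34 -0.99  0.41] 0.0938
dp [-0.176  -0.1772  0.0879] turn [ 0.03  0.02 -0.02]
```

Call:
carry_out(deltas=[{"delta_pos": [-0.176, -0.177, 0.088]}, {"delta_pos": [-0.176, -0.177, 0.088]}, {"delta_pos": [-0.176, -0.177, 0.088]}, {"delta_pos": [-0.176, -0.177, 0.088]}, {"delta_pos": [-0.176, -0.177, 0.088]}, {"delta_pos": [-0.176, -0.177, 0.088]}, {"delta_pos": [-0.176, -0.177, 0.088]}, {"delta_pos": [-0.176, -0.177, 0.088]}])

```text
invalid input
```

```bash
python3 to.py .558 -.159 .006 -83; python3 - <<'E'
from h import *
p,d=optics.read_camera('side');i=optics.camera_info('side')
cv2.imwrite('pics/s1.png',cv2.resize(p[180:360,230:470],None,fx=3,fy=3,interpolation=cv2.INTER_CUBIC))
E
```

```text
0.7667 [ 0.4036 -0.3553  0.1879] [ 1.7997e+02  2.0000e-02 -8.3020e+01] [ 0.34 -0.99  0.41] 0.0938
dp [-0.176  -0.1772  0.1819] turn [ 0.03  0.02 -0.02]
```

View pics/s1.png

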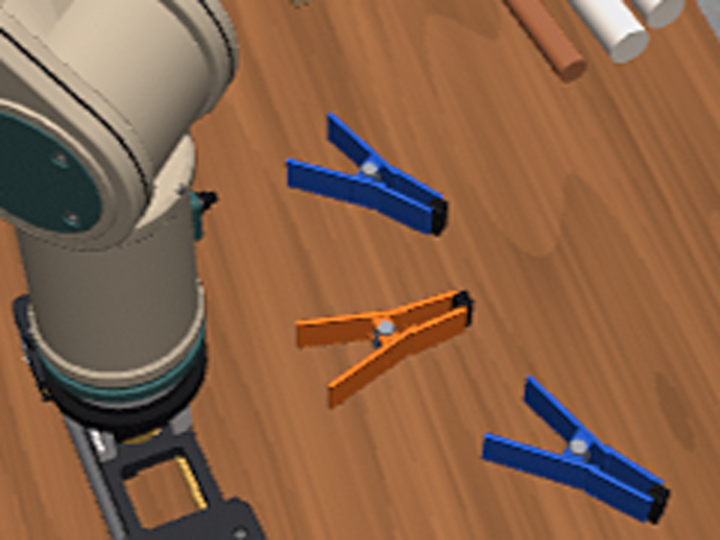

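The move was refused because the rows had no "turn". The picture (4 viewed so far besides the crop) shows the orange clip untouched, with its pin at crop (385,328), and the gripper still away.

Call:
carry_out(deltas=[{"delta_pos": [-0.176, -0.177, 0.088], "turn": [0, 0, 0]}, {"delta_pos": [-0.176, -0.177, 0.088], "turn": [0, 0, 0]}, {"delta_pos": [-0.176, -0.177, 0.088], "turn": [0, 0, 0]}, {"delta_pos": [-0.176, -0.177, 0.088], "turn": [0, 0, 0]}, {"delta_pos": [-0.176, -0.177, 0.088], "turn": [0, 0, 0]}, {"delta_pos": [-0.176, -0.177, 0.088], "turn": [0, 0, 0]}, {"delta_pos": [-0.176, -0.177, 0.088], "turn": [0, 0, 0]}, {"delta_pos": [-0.176, -0.177, 0.088], "turn": [0, 0, 0]}])

```text
time: 1.48
ee_pos: [0.5656, -0.1388, 0.0989]
tool_rot: [-179.8, 0.7, -81.7]
wrist_force: [0.8, 0.7, 0.0]
opening: 0.0939
```

```bash
python3 to.py .558 -.159 .006 -83; python3 - <<'E'
from h import *
p,d=optics.read_camera('side');i=optics.camera_info('side')
cv2.imwrite('pics/s2.png',cv2.resize(p[180:360,230:470],None,fx=3,fy=3,interpolation=cv2.INTER_CUBIC))
E
```

```text
1.4833 [ 0.5656 -0.1388  0.0989] [-179.77    0.67  -81.72] [0.77 0.68 0.04] 0.0939
dp [0.0199 0.0108 0.0926] turn [-0.22  0.67  1.28]
```

View pics/s2.png

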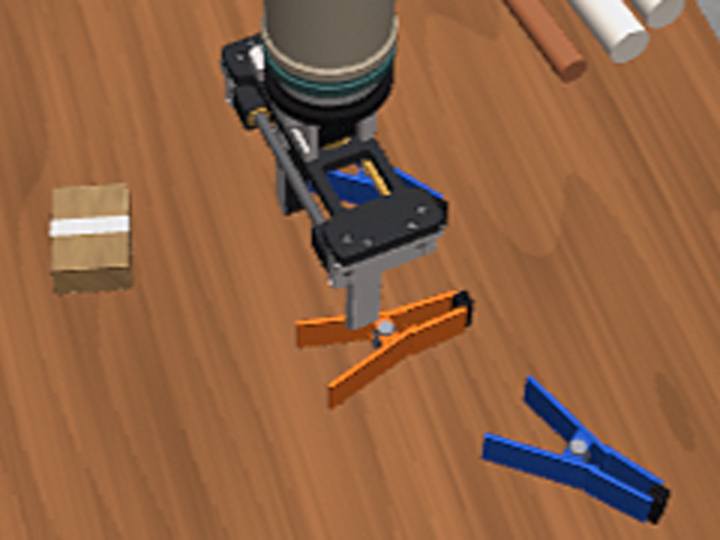

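The gripper hangs above the clip, about 20 mm off to the left and still settling. I'll correct sideways first, then descend.

```bash
python3 to.py .558 -.159 .08 -83
```

```text
1.5333 [ 0.5638 -0.1427  0.0997] [-179.85    0.53  -81.91] [ 0.5  -0.9   0.43] 0.0938
dp [0.0155 0.0081 0.0195] turn [-0.15  0.53  1.09]
```

Call:
carry_out(deltas=[{"delta_pos": [0.0155, 0.008, 0.0195], "turn": [-0.15, 0.5, 1.1]}, {"delta_pos": [0.0155, 0.008, 0.0195], "turn": [-0.15, 0.5, 1.1]}, {"delta_pos": [0.0155, 0.008, 0.0195], "turn": [-0.15, 0.5, 1.1]}, {"delta_pos": [0.0155, 0.008, 0.0195], "turn": [-0.15, 0.5, 1.1]}, {"delta_pos": [0.0155, 0.008, 0.0195], "turn": [-0.15, 0.5, 1.1]}, {"delta_pos": [0.0155, 0.008, 0.0195], "turn": [-0.15, 0.5, 1.1]}])

```text
time: 2.03
ee_pos: [0.5586, -0.1592, 0.0809]
tool_rot: [-179.9, 0.0, -83.0]
wrist_force: [0.6, 0.5, 0.2]
opening: 0.094
```

```bash
python3 to.py .558 -.159 .006 -83
```

```text
2.0333 [ 0.5586 -0.1592  0.0809] [-1.7992e+02  2.0000e-02 -8.3020e+01] [0.62 0.55 0.25] 0.094
dp [-0.0003  0.0006  0.0749] turn [-0.08  0.02 -0.02]
```

Call:
carry_out(deltas=[{"delta_pos": [0, 0.0005, 0.02], "turn": [0, 0, 0]}, {"delta_pos": [0, 0.0005, 0.04], "turn": [0, 0, 0]}, {"delta_pos": [0, 0.0005, 0.055], "turn": [0, 0, 0]}, {"delta_pos": [0, 0.0005, 0.065], "turn": [0, 0, 0]}, {"delta_pos": [0, 0.0005, 0.071], "turn": [0, 0, 0]}, {"delta_pos": [0, 0.0005, 0.074], "turn": [0, 0, 0]}, {"delta_pos": [0, 0.0005, 0.0745], "turn": [0, 0, 0]}, {"delta_pos": [0, 0.0005, 0.0745], "turn": [0, 0, 0]}])

```text
time: 2.7
ee_pos: [0.5587, -0.1594, 0.0069]
tool_rot: [-179.9, -0.0, -83.0]
wrist_force: [0.5, -0.3, 0.6]
opening: 0.0939
```

```bash
python3 to.py .558 -.159 .006 -83; python3 - <<'E'
from h import *
p,d=optics.read_camera('side');i=optics.camera_info('side')
cv2.imwrite('pics/s3.png',cv2.resize(p[220:340,300:460],None,fx=4,fy=4,interpolation=cv2.INTER_CUBIC))
E
```

```text
2.7 [ 0.5587 -0.1594  0.0069] [-179.87   -0.    -83.02] [ 0.46 -0.33  0.55] 0.0939
dp [-0.0005  0.0006  0.0009] turn [-0.13 -0.   -0.02]
```

View pics/s3.png

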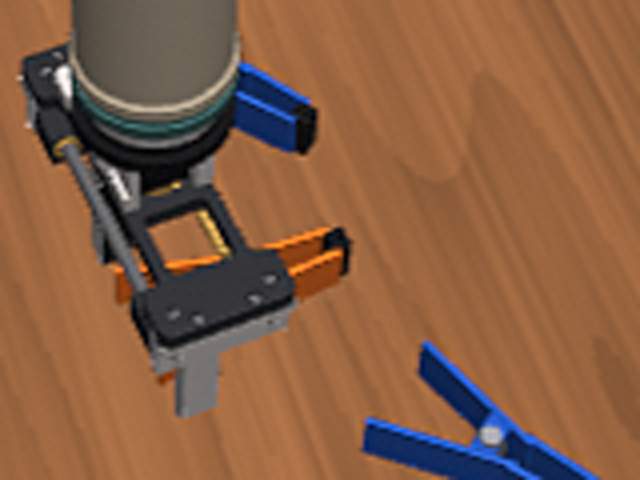

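The fingers straddle the handles: the near finger is at crop (195,380), outside the near handle end at (165,378). Now I'll close.

Call:
carry_out(deltas=[{"delta_pos": [0, 0, 0], "turn": [0, 0, 0]}, {"delta_pos": [0, 0, 0], "turn": [0, 0, 0]}, {"delta_pos": [0, 0, 0], "turn": [0, 0, 0]}, {"delta_pos": [0, 0, 0], "turn": [0, 0, 0]}, {"delta_pos": [0, 0, 0], "turn": [0, 0, 0]}, {"delta_pos": [0, 0, 0], "turn": [0, 0, 0]}, {"delta_pos": [0, 0, 0], "turn": [0, 0, 0]}, {"delta_pos": [0, 0, 0], "turn": [0, 0, 0]}], gripper=255, squeeze=25)

```text
time: 3.42
ee_pos: [0.5586, -0.1595, 0.0072]
tool_rot: [-179.9, -0.0, -83.0]
wrist_force: [-0.5, 1.1, 2.0]
opening: 0.0443
```

Call:
carry_out(deltas=[{"delta_pos": [0, 0, 0], "turn": [0, 0, 0]}, {"delta_pos": [0, 0, 0], "turn": [0, 0, 0]}, {"delta_pos": [0, 0, 0], "turn": [0, 0, 0]}, {"delta_pos": [0, 0, 0], "turn": [0, 0, 0]}, {"delta_pos": [0, 0, 0], "turn": [0, 0, 0]}, {"delta_pos": [0, 0, 0], "turn": [0, 0, 0]}, {"delta_pos": [0, 0, 0], "turn": [0, 0, 0]}, {"delta_pos": [0, 0, 0], "turn": [0, 0, 0]}])

```text
time: 4.08
ee_pos: [0.5584, -0.1595, 0.0072]
tool_rot: [-179.9, -0.0, -83.0]
wrist_force: [-1.1, -0.5, 2.9]
opening: 0.0269
```

Opening is 26.9 mm, about the stop's 28 mm. Now I'll lift.

Call:
carry_out(deltas=[{"delta_pos": [0, 0, -0.01], "turn": [0, 0, 0]}, {"delta_pos": [0, 0, -0.03], "turn": [0, 0, 0]}, {"delta_pos": [0, 0, -0.05], "turn": [0, 0, 0]}, {"delta_pos": [0, 0, -0.07], "turn": [0, 0, 0]}, {"delta_pos": [0, 0, -0.09], "turn": [0, 0, 0]}, {"delta_pos": [0, 0, -0.1], "turn": [0, 0, 0]}, {"delta_pos": [0, 0, -0.1], "turn": [0, 0, 0]}, {"delta_pos": [0, 0, -0.1], "turn": [0, 0, 0]}])

```text
time: 4.75
ee_pos: [0.5584, -0.1595, 0.1074]
tool_rot: [-179.8, -0.0, -83.0]
wrist_force: [-0.2, 0.5, -0.9]
opening: 0.0267
```

```bash
python3 to.py .42 .172 .107 -80.2; python3 - <<'E'
from h import *
p,d=optics.read_camera('side');i=optics.camera_info('side')
q,e=optics.read_camera('top')
np.savez('lift.npz',p=p,d=d,q=q,e=e)
a=cv2.resize(p[180:340,270:470],(800,640),interpolation=cv2.INTER_CUBIC)[:600]
cv2.imwrite('pics/s4.png',a)
E
```

```text
4.75 [ 0.5584 -0.1595  0.1074] [-1.7983e+02 -2.0000e-02 -8.3020e+01] [-0.21  0.54 -0.95] 0.0267
dp [-0.3458  0.0971  0.    ] turn [-0.17 -0.02 -2.82]
```

View pics/s4.png

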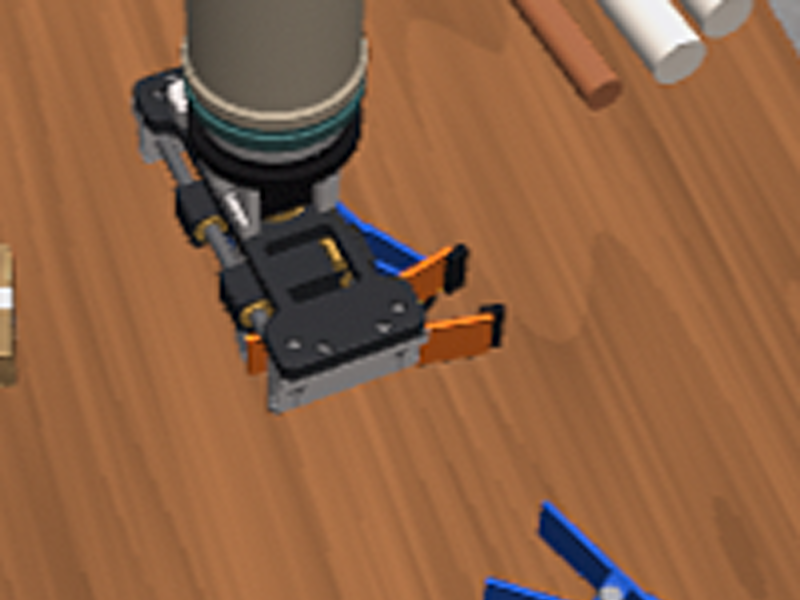

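The clip is held and gaping wide, with jaw tips at crop (457,265) and (497,322). I'll measure the jaws relative to the tool.

```bash
python3 - <<'E'
from h import *
z=np.load('lift.npz');s=status.get_obs();M=rot(s['tool_rot']);T=s['ee_pos']
c=R.from_euler('z',7,degrees=True).as_matrix()
for n,p,d in(('side',z['p'],z['d']),('top',z['q'],z['e'])):
    i=optics.camera_info(n);hsv=cv2.cvtColor(p,cv2.COLOR_BGR2HSV)
    v,u=np.nonzero((cv2.inRange(hsv,(8,200,100),(17,255,255))>0)&(d>0))
    P=world(i,d,u,v);k=(P[:,2]>.09)&(P[:,2]<.17)&(abs(P[:,1]+.16)<.08)&(P[:,0]>.5)&(P[:,0]<.72);P=P[k]
    Q=(P-T)@c   # clip-like axes rel TCP
    print(n,len(Q),Q.min(0).round(4),Q.max(0).round(4))
    for y0,y1 in((-.04,0),(0,.04)):
        f=Q[(Q[:,0]>.03)&(Q[:,1]>y0)&(Q[:,1]<y1)]
        if len(f):
          for a in np.arange(.03,.12,.015):
            g=f[(f[:,0]>=a)&(f[:,0]<a+.015)]
            if len(g):print('  x',round(a+.0075,4),len(g),'y',g[:,1].min().round(4),g[:,1].max().round(4),'z',g[:,2].min().round(4),g[:,2].max().round(4))
i=optics.camera_info('side');print(((world(i,z['d'],[384,394,384,394],[246,260,248,262])-T)@c).round(4))
E
```

```text
side 272 [-0.0072 -0.0253 -0.0052] [0.1064 0.0236 0.0288]
  x 0.0675 8 y -0.0181 -0.0161 z -0.003 0.01
  x 0.0825 72 y -0.0228 -0.0149 z -0.0045 0.0256
  x 0.0975 73 y -0.0253 -0.0176 z -0.0048 0.0257
  x 0.1125 6 y -0.0242 -0.0219 z 0.0053 0.0258
  x 0.0825 27 y 0.0138 0.0194 z -0.0007 0.027
  x 0.0975 51 y 0.0158 0.0236 z -0.0052 0.0288
  x 0.1125 1 y 0.0222 0.0222 z 0.0239 0.0239
top 50 [0.0659 0.0165 0.0031] [0.1072 0.0258 0.0282]
  x 0.0675 10 y 0.0169 0.0197 z 0.0039 0.0217
  x 0.0825 15 y 0.0165 0.0226 z 0.0036 0.0282
  x 0.0975 24 y 0.018 0.0258 z 0.0031 0.0277
  x 0.1125 1 y 0.0231 0.0231 z 0.0198 0.0198
[[ 0.1076  0.0163  0.0169]
 [ 0.1092 -0.0235  0.0191]
 [ 0.1098  0.0191  0.0061]
 [ 0.1117 -0.0205  0.0074]]
```

Call:
carry_out(deltas=[{"delta_pos": [-0.043, 0.012, 0], "turn": [-0.2, 0, -1]}, {"delta_pos": [-0.086, 0.025, 0], "turn": [-0.2, 0, -2.8]}, {"delta_pos": [-0.119, 0.035, 0], "turn": [-0.2, 0, -2.8]}, {"delta_pos": [-0.152, 0.047, 0], "turn": [-0.2, 0, -2.8]}, {"delta_pos": [-0.185, 0.057, 0], "turn": [-0.2, 0, -2.8]}, {"delta_pos": [-0.218, 0.067, 0], "turn": [-0.2, 0, -2.8]}, {"delta_pos": [-0.245, 0.075, 0], "turn": [-0.2, 0, -2.8]}, {"delta_pos": [-0.26, 0.08, 0], "turn": [-0.2, 0, -2.8]}])

```text
time: 5.52
ee_pos: [0.4437, 0.0925, 0.1052]
tool_rot: [179.6, 0.1, -80.0]
wrist_force: [-0.1, 0.2, -2.2]
opening: 0.0269
```

```bash
python3 to.py .411 .172 .09 -80.2
```

```text
5.5167 [0.4437 0.0925 0.1052] [ 1.7963e+02  1.1000e-01 -7.9980e+01] [-0.12  0.16 -2.21] 0.0269
dp [-0.084   0.0183  0.0155] turn [0.37 0.11 0.22]
```

Call:
carry_out(deltas=[{"delta_pos": [-0.025, 0.006, 0.005], "turn": [0.4, 0.1, 0.2]}, {"delta_pos": [-0.05, 0.012, 0.01], "turn": [0.4, 0.1, 0.2]}, {"delta_pos": [-0.07, 0.016, 0.015], "turn": [0.4, 0.1, 0.2]}, {"delta_pos": [-0.08, 0.018, 0.0155], "turn": [0.4, 0.1, 0.2]}, {"delta_pos": [-0.084, 0.018, 0.0155], "turn": [0.4, 0.1, 0.2]}, {"delta_pos": [-0.084, 0.018, 0.0155], "turn": [0.4, 0.1, 0.2]}, {"delta_pos": [-0.084, 0.018, 0.0155], "turn": [0.4, 0.1, 0.2]}, {"delta_pos": [-0.084, 0.018, 0.0155], "turn": [0.4, 0.1, 0.2]}])

```text
time: 6.18
ee_pos: [0.412, 0.1707, 0.0901]
tool_rot: [-180.0, -0.0, -80.3]
wrist_force: [0.4, -0.6, -0.4]
opening: 0.0265
```

```bash
python3 to.py .411 .172 .058 -80.2; python3 - <<'E'
from h import *
p,d=optics.read_camera('side')
q,e=optics.read_camera('top')
np.savez('pre.npz',p=p,d=d,q=q,e=e)
a=cv2.resize(p[90:210,200:400],(600,360),interpolation=cv2.INTER_CUBIC)
b=cv2.resize(q[140:300,180:300],None,fx=2.25,fy=2.25,interpolation=cv2.INTER_CUBIC)[:360]
cv2.imwrite('pics/s5.png',np.hstack([a,b])[:,:800])
s=status.get_obs();T=s['ee_pos'];c=R.from_euler('z',9.8,degrees=True).as_matrix()
for n,p,d in(('side',p,d),('top',q,e)):
    i=optics.camera_info(n);hsv=cv2.cvtColor(p,cv2.COLOR_BGR2HSV)
    for k,lo,hi in(('clip',(8,200,100),(17,255,255)),('card',(24,150,60),(34,255,255))):
        v,u=np.nonzero((cv2.inRange(hsv,lo,hi)>0)&(d>0))
        Q=(world(i,d,u,v)-T)@c
        m=(Q[:,0]>.05)&(Q[:,0]<.33)&(abs(Q[:,1])<.05)&(Q[:,2]>-.06)
        if k=='clip':m&=(Q[:,0]<.125)&(Q[:,2]>-.015)
        Q=Q[m]
        if not len(Q):continue
        print(n,k,len(Q),Q.min(0).round(4),Q.max(0).round(4))
        if k=='card':
            f=Q[(Q[:,0]<Q[:,0].min()+.05)];print('   near y',np.percentile(f[:,1],[5,50,95]).round(4),'all slope',np.degrees(np.arctan(np.polyfit(Q[:,0],Q[:,1],1)[0])).round(2))
        else:
            f=Q[Q[:,0]>.09]
            print('   tips y',f[f[:,1]<0][:,1].mean() if (f[:,1]<0).any() else 0, f[f[:,1]>0][:,1].mean() if (f[:,1]>0).any() else 0)
E
```

```text
6.1833 [0.412  0.1707 0.0901] [-1.7995e+02 -3.0000e-02 -8.0310e+01] [ 0.4  -0.61 -0.44] 0.0265
dp [-0.0015  0.0008  0.0321] turn [-0.05 -0.03 -0.11]
side clip 396 [ 0.0501 -0.0281 -0.0072] [0.1075 0.0236 0.0265]
   tips y -0.02196892085423385 0.01884886497602101
side card 109 [ 0.1559 -0.0057 -0.0532] [0.3066 0.0066 0.028 ]
   near y [-0.0042 -0.0006  0.0034] all slope 0.43
top clip 57 [ 0.052  -0.0227 -0.0082] [ 0.1063 -0.0096  0.0266]
   tips y -0.020504806402298507 0
top card 293 [ 0.1558 -0.0005 -0.06  ] [0.3074 0.0043 0.0319]
   near y [-0.0001  0.0005  0.0029] all slope 0.36
```

View pics/s5.png

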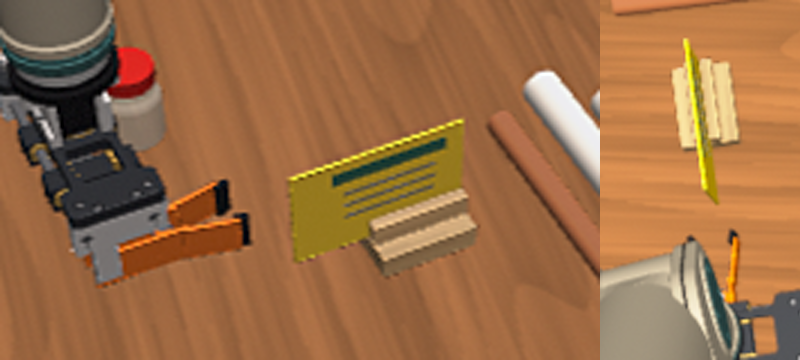

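Clip and card line up: the open jaws are at crop (220,190)/(245,230) and the card's free edge at (290,180)–(298,260). The edge lies 156 mm ahead of the TCP, so I'll lower 32 mm, then advance about 73 mm.

Call:
carry_out(deltas=[{"delta_pos": [-0.0015, 0, 0.012], "turn": [0, 0, 0]}, {"delta_pos": [-0.0015, 0, 0.024], "turn": [0, 0, 0]}, {"delta_pos": [-0.0015, 0, 0.032], "turn": [0, 0, 0]}, {"delta_pos": [-0.0015, 0, 0.032], "turn": [0, 0, 0]}, {"delta_pos": [-0.0015, -0.005, 0.032], "turn": [0, 0, 0]}, {"delta_pos": [-0.0015, -0.012, 0.032], "turn": [0, 0, 0]}, {"delta_pos": [-0.0015, -0.018, 0.032], "turn": [0, 0, 0]}, {"delta_pos": [-0.0015, -0.02, 0.032], "turn": [0, 0, 0]}])

```text
time: 6.95
ee_pos: [0.4338, 0.1763, 0.0587]
tool_rot: [-179.8, 0.0, -80.3]
wrist_force: [-0.0, 0.3, -0.2]
opening: 0.0267
```

```bash
python3 to.py .4845 .1845 .058 -80.2
```

```text
6.95 [0.4338 0.1763 0.0587] [-1.7977e+02  2.0000e-02 -8.0330e+01] [-0.01  0.3  -0.19] 0.0267
dp [ 0.0004 -0.0514  0.001 ] turn [-0.23  0.02 -0.13]
```

Call:
carry_out(deltas=[{"delta_pos": [0, -0.008, 0.0005], "turn": [-0.2, 0, -0.1]}, {"delta_pos": [0, -0.018, 0.0005], "turn": [-0.2, 0, -0.1]}, {"delta_pos": [0, -0.028, 0.0005], "turn": [-0.2, 0, -0.1]}, {"delta_pos": [0, -0.038, 0.0005], "turn": [-0.2, 0, -0.1]}, {"delta_pos": [0, -0.046, 0.0005], "turn": [-0.2, 0, -0.1]}, {"delta_pos": [0, -0.05, 0.0005], "turn": [-0.2, 0, -0.1]}, {"delta_pos": [0, -0.051, 0.0005], "turn": [-0.2, 0, -0.1]}, {"delta_pos": [0, -0.051, 0.0005], "turn": [-0.2, 0, -0.1]}])

```text
time: 7.62
ee_pos: [0.484, 0.1848, 0.0584]
tool_rot: [-180.0, 0.0, -80.2]
wrist_force: [0.2, -0.4, -1.3]
opening: 0.0274
```

Call:
carry_out(deltas=[{"delta_pos": [0, 0, 0], "turn": [0, 0, 0]}, {"delta_pos": [0, 0, 0], "turn": [0, 0, 0]}, {"delta_pos": [0, 0, 0], "turn": [0, 0, 0]}, {"delta_pos": [0, 0, 0], "turn": [0, 0, 0]}])

```text
time: 7.95
ee_pos: [0.4836, 0.1848, 0.0585]
tool_rot: [180.0, 0.0, -80.2]
wrist_force: [0.0, 0.1, -0.8]
opening: 0.0271
```

```bash
python3 to.py .4845 .1845 .058 -80.2; python3 - <<'E'
from h import *
p,d=optics.read_camera('side')
q,e=optics.read_camera('top')
a=cv2.resize(p[90:210,200:360],(600,450),interpolation=cv2.INTER_CUBIC)
b=cv2.resize(q[150:270,195:248],(199,450),interpolation=cv2.INTER_CUBIC)
cv2.imwrite('pics/s6.png',np.hstack([a,b]))
s=status.get_obs();T=s['ee_pos'];c=R.from_euler('z',9.8,degrees=True).as_matrix()
for n,p,d in(('side',p,d),('top',q,e)):
    i=optics.camera_info(n);hsv=cv2.cvtColor(p,cv2.COLOR_BGR2HSV)
    for k,lo,hi in(('clip',(8,200,100),(17,255,255)),('card',(24,150,60),(34,255,255))):
        v,u=np.nonzero((cv2.inRange(hsv,lo,hi)>0)&(d>0))
        Q=(world(i,d,u,v)-T)@c
        m=(Q[:,0]>.03)&(Q[:,0]<.26)&(abs(Q[:,1])<.05)&(Q[:,2]>-.04)
        if k=='clip':m&=(Q[:,0]<.125)&(Q[:,2]>-.015)
        Q=Q[m]
        if len(Q):print(n,k,len(Q),Q.min(0).round(4),Q.max(0).round(4),np.percentile(Q[:,1],[5,25,50,75,95]).round(4))
E
```

```text
7.95 [0.4836 0.1848 0.0585] [ 1.7999e+02  2.0000e-02 -8.0230e+01] [ 0.01  0.11 -0.78] 0.0271
dp [ 0.0004 -0.0008  0.0005] turn [ 0.01  0.02 -0.03]
side clip 381 [ 0.0302 -0.0271 -0.0104] [0.1092 0.0236 0.0272] [-0.0229 -0.0187 -0.0146 -0.0109  0.0174]
side card 130 [ 0.083  -0.0071 -0.0377] [0.232  0.0049 0.0576] [-0.0052 -0.0028 -0.0012  0.0003  0.0023]
top clip 57 [ 0.0543 -0.0231 -0.0076] [ 0.1058 -0.01    0.0284] [-0.0218 -0.0198 -0.0169 -0.0145 -0.0121]
top card 260 [ 0.0392 -0.0388 -0.0307] [0.2326 0.0026 0.3677] [-0.0015 -0.001  -0.0007 -0.0002  0.0014]
```

View pics/s6.png

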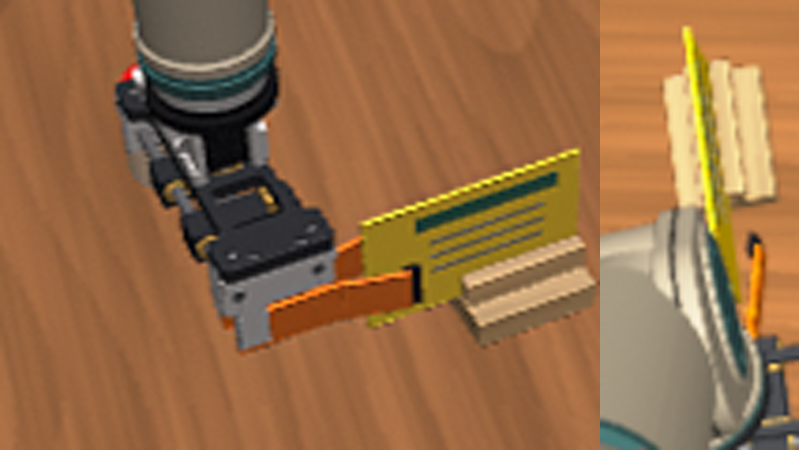

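The card edge sits between the two jaws: the near pad is at crop (415,285), the far jaw is behind the card at (350,260), and there is a visible gap in the top view. All measures are inside the limits, so I'm handing in.

```bash
python3 -c "
from bench import ticket
print(ticket.hand_in())"
```

```text
the job is handed in; nothing more can be done
None
```

I gripped the orange clip by its handles at 25 N, lifted it and carried it level to the card. I then slid its open mouth over the free edge and handed in at about 8 s, with the clip still held open there.

**Last checks before hand-in**
- **Grip:** finger opening was 27 mm, so the handles were at the open stop, which is about 28 mm. The joint angle itself was not measured.
- **Fit:** the card edge was about 37 mm ahead of the pin. It was about 1 mm from the clip's middle plane, and the clip's centre was at about 67 mm height.
- **Alignment:** the clip was in line with the card and level to within about 1°.
- **Contact:** the wrist force had no sideways part, and the pictures showed gaps at both jaws.
- **Bystanders:** the tool stayed clear of the jar, elbow and carton, but I did not re-measure their positions at the end.

**What disagreed or failed**
- Depth heights read 3–4 mm high compared with the given sizes, so I allowed for that.
- One move call was refused because its rows had no "turn". Nothing moved, and I repeated it.
- One move overshot by about 20 mm in the air above the clip. I corrected it before descending.

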